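# Image the culture flasks and put them back in the carrying tray

## Robot

A 6-joint arm with a two-finger parallel gripper is mounted at the origin on the work surface. World frame = base frame: x ahead of the robot, y to its left, z up, the work surface at z = 0. Lengths are in m, angles in degrees, forces in N, time in s.
With the tool pointing down it reaches from about 0.25 to 0.725 m from the base axis. Payload 9.7 kg.
Tool frame: the origin (TCP) lies between the finger pads; the fingertips stand 11 mm ahead of it and the grasp point (between the pads) lies 8 mm behind it; y points along the fingers, x is the direction in which the jaws open and shut, and the axes are right-handed (so a half turn about y gives the same grasp; the last joint's range is limited). The gripper opens to 85 mm and grips with 20 to 120 N. Pads are 22 mm wide; open, the fingers measure 114 mm over their backs; the gripper's body (76 mm by 85 mm) begins 54 mm behind the grasp point. The pads swing forward as they close: fully open they stand 13 mm farther back than shut.
Start: joints at [-68.526, 4.979, 10.078, 95.1, 0, 90], TCP at [0.201, -0.512, 0.242] pointing down, gripper open.
Joint ranges: [-179.16, 179.16], [-48.56, 103.87], [-65.8, 70.77], [-126.05, 130.52], [-82.76, 87.17], [-180, 180]. Speed limits (degrees/s): [127.2, 127.2, 147.25, 180, 180, 180].

## Interface

Orientations are given as [roll, pitch, yaw] about the fixed x, y, z axes, in that order (R = Rz(yaw) Ry(pitch) Rx(roll)).
In Python, from workcell import bot, vision gives the robot as it stands. The module is installed in compiled form; this text tells all that it offers.
- The arm moves only by the shell command python3 -m crank 'ROWS' [OPENING] [FORCE]. ROWS is text: rows parted by semicolons, each of 6 numbers parted by spaces: the shift along the tool's x, y, z in m, then the turn, a rotation vector about the tool's x, y, z in rad. A call has 1 to 8 rows; each row is the pose to reach, as a shift and turn from the pose commanded when the call began, along the tool's axes at that moment; what a row does not reach only later rows make up. A row lasts 1/10 s, in which the tool goes at most 50 mm and 8.59 degrees, less where a joint would pass 70% of its speed; a pose out of reach is approached as far as the arm can. A call with a gripper value outside its range is refused whole. OPENING is the gripper's target within -1 to 1 (shut at 1, half-way at 0, fully open at -1), set as the call begins (- or left out, the last holds). The fingers move at their own pace and stop on an object; FORCE is the grip in N (left out, the last holds). Time passes only in rows, so rows that repeat a pose let the fingers close. It gives the time, the measured TCP pose, the force and the opening at its end, in the units of the state.
- bot.get_obs(): the state, without advancing time (a new reading comes with each control period).
- vision.camera(name): name is "scene" or "top"; returns the picture (420x560x3 uint8, red, green, blue); there is no depth.
- vision.get_calibration(name): a dict with "fx", "fy", "cx", "cy" (pixels), "distortion" ([k1, k2, p1, p2, k3] as OpenCV has them; the pictures are not rectified), "rvec" (rotation vector, rad) and "tvec" (3), from world to camera coordinates, as OpenCV has them. Camera axes: x right, y down, z forward; pixel columns grow to the right and rows downward; lengths in m; the calibration is good to about 2 mm. A picture is of the moment at which its call begins. get_calibration takes no time and is no camera call.
- bot.job_done(): hands the job in, once; it reports no verdict.
The state is a dict: "time": time; "q": joint angles; "qd": joint speeds; "joint_efforts": joint torques, N m; "ee_pos": TCP position; "tcp_rot": TCP orientation; "wrist_force": force on the tool from outside, world axes, zero at the start; "torque": the same for the moment, N m; "opening": finger opening in m.
Only numpy, scipy, OpenCV 4.12 (cv2) and the standard library are available. Lean on these libraries where they do the work, as an engineer would, in place of code of your own. Each camera call takes 0.05 s, during which the arm holds its last target. There are 200 camera calls.

## Task

Load every culture flask from the steel tray into the imager's stage bays, one lying flat in each bay, and set the lamp's dimmer lever upright (half brightness). Then tilt the spring-centred joystick fully over towards the imager so the stage carries the flasks under the bridge, hold it there for three seconds, and let it return to centre. Finally put all the flasks back flat on the floor of the steel tray and pull the dimmer lever fully back to off (leaning towards the robot), leaving the jar and the dropper bottle undisturbed.

Things in the scene. Friction and masses are not known exactly. Their poses are not given: they have to be found in the camera images.
- flask0_mid (a point): pale whitish plastic culture flask lying flat: body 74 x 44 x 28 mm plus round grey cap, 104 mm long overall, 70 g; all alike, two or three present. Point: middle of its overall length and width, half-way up (14 mm above its underside). x runs along it to the cap (body x = -52 to +22 mm, cap end +52), z normal to the flat side. Grip from above across its 44 mm width
- flask1_mid (a point): pale whitish plastic culture flask lying flat: body 74 x 44 x 28 mm plus round grey cap, 104 mm long overall, 70 g; all alike, two or three present. Point: middle of its overall length and width, half-way up (14 mm above its underside). x runs along it to the cap (body x = -52 to +22 mm, cap end +52), z normal to the flat side. Grip from above across its 44 mm width
- flask2_mid (a point): pale whitish plastic culture flask lying flat: body 74 x 44 x 28 mm plus round grey cap, 104 mm long overall, 70 g; all alike, two or three present. Point: middle of its overall length and width, half-way up (14 mm above its underside). x runs along it to the cap (body x = -52 to +22 mm, cap end +52), z normal to the flat side. Grip from above across its 44 mm width
- bay0 (a point): middle of the floor of stage bay 0 (nearest the robot), about 34 mm above the bench. Takes one flask lying along the bay's y axis, cap either way: about 6 mm play each side, 7 mm at each end, between black stops 8 mm high that stand only at the bay's ends (38 mm and more from the middle along y), so fingers fit at the middle. Bays are 78 mm apart along x
- bay1 (a point): middle of the floor of stage bay 1 (the middle one), about 34 mm above the bench. Takes one flask lying along the bay's y axis, cap either way: about 6 mm play each side, 7 mm at each end, between black stops 8 mm high that stand only at the bay's ends (38 mm and more from the middle along y), so fingers fit at the middle. Bays are 78 mm apart along x
- bay2 (a point): middle of the floor of stage bay 2 (farthest from the robot), about 34 mm above the bench. Takes one flask lying along the bay's y axis, cap either way: about 6 mm play each side, 7 mm at each end, between black stops 8 mm high that stand only at the bay's ends (38 mm and more from the middle along y), so fingers fit at the middle. Bays are 78 mm apart along x
- imager: fixed white imager; origin on the bench under the middle bay (stage at home), axes as the bays'. An aluminium stage 246 x 130 mm carries the three bays and slides to +y, under a bridge (tunnel) 290 mm wide in x, from y = +115 to +295 mm, top 185 mm above the bench, when the joystick is tilted
- stick_hinge (a point): pivot of the joystick, on the top of its fixed grey console (110 x 110 mm, 45 mm high), 45 mm above the bench; y axis points to the side on which the joystick is tilted to drive the stage in under the bridge (the console's side towards the imager), z up
- stick_knob (a point): centre of the joystick's black ball, 30 mm in diameter, 80 mm from the pivot, on a 12 mm steel stem
- stick (a joint): tilt of the joystick, rad: 0 centred, +0.45 fully over towards its console's +y (imager) side, -0.45 fully to the other side. A spring (0.6 N m/rad) and damper return it in about 1.5 s when let go; about 4 N at the ball holds it fully over. The stage follows: 0.2 m per rad, 90 mm at full tilt, and returns home with the joystick
- dimmer_hinge (a point): pivot of the lamp dimmer lever, on the top of its fixed white lamp box (110 x 110 mm, 45 mm high), 45 mm above the bench; the lever swings in this point's x-z plane, x pointing away from the robot
- dimmer_grip (a point): middle of the lever's black crossbar handle (22 mm in diameter, 44 mm long along y), 78 mm from the pivot
- dimmer (a joint): angle of the dimmer lever, rad: 0 off (leaning 0.6 rad towards the robot), 0.6 upright = half brightness, 1.2 full (leaning 0.6 rad away). Stiff hinge: stays where it is left, about 2 N at the handle moves it
- tray_in (a point): centre of the inner floor of the fixed steel carrying tray (4 mm above the bench), inside 312 mm along x by 162 mm along y, walls 4 mm thick, rim 10 mm above the bench. The flasks start in it side by side about 95 mm apart along x, each lying roughly along y
- jar: bystander: white jar with black lid, 56 mm in diameter, 85 mm high; origin at the centre of its underside; leave alone
- dropper: bystander: small amber dropper bottle, 32 mm in diameter, 75 mm high; origin at the centre of its underside; leave alone

How it is judged (in metres and radians):
On the way, in this order (a step that is already met when the one before it is completed fails the run):
1. every flask lies flat in its own stage bay, the dimmer lever is upright and the joystick is centred (((horizontal distance between flask0_mid and bay0 below 0.015 m and z of flask0_mid in the frame of bay0 below 0.019 m) or (horizontal distance between flask0_mid and bay1 below 0.015 m and z of flask0_mid in the frame of bay1 below 0.019 m) or (horizontal distance between flask0_mid and bay2 below 0.015 m and z of flask0_mid in the frame of bay2 below 0.019 m)) and angle between the z axis of each of flask0_mid, flask1_mid, flask2_mid and the z axis of bay1, either way round below 0.12 rad and ((horizontal distance between flask1_mid and bay0 below 0.015 m and z of flask1_mid in the frame of bay0 below 0.019 m) or (horizontal distance between flask1_mid and bay1 below 0.015 m and z of flask1_mid in the frame of bay1 below 0.019 m) or (horizontal distance between flask1_mid and bay2 below 0.015 m and z of flask1_mid in the frame of bay2 below 0.019 m)) and ((horizontal distance between flask2_mid and bay0 below 0.015 m and z of flask2_mid in the frame of bay0 below 0.019 m) or (horizontal distance between flask2_mid and bay1 below 0.015 m and z of flask2_mid in the frame of bay1 below 0.019 m) or (horizontal distance between flask2_mid and bay2 below 0.015 m and z of flask2_mid in the frame of bay2 below 0.019 m)) and value of joint dimmer between 0.45 and 0.75 rad and value of joint stick between -0.06 and 0.06 rad), for 0.2 s.
2. the joystick is held over towards the imager with the flasks on the stage and the lamp at half (value of joint stick above 0.33 rad and ((horizontal distance between flask0_mid and bay0 below 0.015 m and z of flask0_mid in the frame of bay0 below 0.019 m) or (horizontal distance between flask0_mid and bay1 below 0.015 m and z of flask0_mid in the frame of bay1 below 0.019 m) or (horizontal distance between flask0_mid and bay2 below 0.015 m and z of flask0_mid in the frame of bay2 below 0.019 m)) and angle between the z axis of each of flask0_mid, flask1_mid, flask2_mid and the z axis of bay1, either way round below 0.12 rad and ((horizontal distance between flask1_mid and bay0 below 0.015 m and z of flask1_mid in the frame of bay0 below 0.019 m) or (horizontal distance between flask1_mid and bay1 below 0.015 m and z of flask1_mid in the frame of bay1 below 0.019 m) or (horizontal distance between flask1_mid and bay2 below 0.015 m and z of flask1_mid in the frame of bay2 below 0.019 m)) and ((horizontal distance between flask2_mid and bay0 below 0.015 m and z of flask2_mid in the frame of bay0 below 0.019 m) or (horizontal distance between flask2_mid and bay1 below 0.015 m and z of flask2_mid in the frame of bay1 below 0.019 m) or (horizontal distance between flask2_mid and bay2 below 0.015 m and z of flask2_mid in the frame of bay2 below 0.019 m)) and value of joint dimmer between 0.45 and 0.75 rad), for 2.5 s.
3. the joystick is let back to centre (value of joint stick between -0.06 and 0.06 rad), for 0.3 s.
At the end, for the whole second after the job is handed in: Every flask lies flat (within 7 degrees) and at rest on the tray's floor, its middle within 150 mm (x) and 75 mm (y) of the tray's centre; the dimmer lever is off (below 0.12 rad); the joystick is centred (within 0.06 rad) (all of step 3 and x of flask0_mid in the frame of tray_in between -0.15 and 0.15 m and y of flask0_mid in the frame of tray_in between -0.075 and 0.075 m and z of each of flask0_mid, flask1_mid, flask2_mid in the frame of tray_in below 0.02 m and angle between the z axis of each of flask0_mid, flask1_mid, flask2_mid and the z axis of tray_in, either way round below 0.12 rad and x of flask1_mid in the frame of tray_in between -0.15 and 0.15 m and y of flask1_mid in the frame of tray_in between -0.075 and 0.075 m and x of flask2_mid in the frame of tray_in between -0.15 and 0.15 m and y of flask2_mid in the frame of tray_in between -0.075 and 0.075 m and value of joint dimmer below 0.12 rad and linear speed of each of flask0, flask1, flask2 below 0.02 m/s); the robot touches nothing.
It fails at once if a bystander (jar, dropper bottle) is moved by more than 3 cm (distance of any of jar, dropper from where it was at the start of the episode above 0.03 m).
Of flask0, flask1, flask2 only 2 to 3 are there at a start; the rules pass over those that are not, and their reading is None.
At some moment in a run one of flask0, flask1, flask2 may be knocked a few centimetres aside while the robot is not near it.
Once in a run the grip may slacken for a moment while it holds something.
It also fails if it takes over 210 s, if anything falls off the work surface, if the arm or the gripper's body presses on something with over 40 N, if the wrist force passes 120 N, or if a joint passes its speed limit or range.

## Working session

There is one attempt and no reset: what is moved stays moved. The work goes in short steps, Python scripts to look and compute and a shell command to move; the robot and the scene stay as the last step left them, time stands still between calls to the robot, and variables do not carry over. Pictures are saved under pics/ and viewed, about 12 in all and at most 16, crops included, and the job is handed in when it is done.

```bash
mkdir -p pics
cat > h.py <<'E'
import numpy as np, cv2
from workcell import bot, vision
def snap(name,f=None):
    im=vision.camera(name)
    if f: cv2.imwrite('pics/'+f,cv2.cvtColor(im,cv2.COLOR_RGB2BGR))
    return im
def ray(name,px):
    c=vision.get_calibration(name);K=np.array([[c['fx'],0,c['cx']],[0,c['fy'],c['cy']],[0,0,1]])
    R=cv2.Rodrigues(np.array(c['rvec'],float))[0];t=np.array(c['tvec'],float).ravel()
    p=cv2.undistortPoints(np.array(px,float).reshape(-1,1,2),K,np.array(c['distortion'],float)).reshape(-1,2)
    return -R.T@t, np.c_[p,np.ones(len(p))]@R
def onz(name,px,z):
    o,d=ray(name,px); return o+d*((z-o[2])/d[:,2])[:,None]
def proj(name,P):
    c=vision.get_calibration(name);K=np.array([[c['fx'],0,c['cx']],[0,c['fy'],c['cy']],[0,0,1]])
    return cv2.projectPoints(np.array(P,float).reshape(-1,1,3),np.array(c['rvec'],float),np.array(c['tvec'],float),K,np.array(c['distortion'],float))[0].reshape(-1,2)
E
python3 - <<'E'
from h import *
a=snap('top','t0.png');b=snap('scene','s0.png')
for n in('top','scene'):print(n,ray(n,[[280,210]]))
o=bot.get_obs();print(o)
E
```

```text
top (array([ 0.42018199, -0.02636473,  0.97698088]), array([[ 0.20702954, -0.0285137 , -0.97814211]]))
scene (array([ 1.39884001, -0.23237983,  0.7949447 ]), array([[-0.75887057,  0.15782093, -0.63186034]]))
{'time': 0.1, 'q': array([-6.85267648e+01,  5.00856105e+00,  1.00400438e+01,  9.50989069e+01,
        1.56710310e-03,  9.00010418e+01]), 'qd': array([ 0.03294137, -0.09869669,  0.05607154,  0.08970986,  0.07199417,
        0.02433583]), 'joint_efforts': array([-4.81982488e-05, -5.21565270e+01,  4.65652013e+01,  1.61244784e-02,
        1.11723587e-04,  2.73942891e-05]), 'ee_pos': array([ 0.2012774 , -0.51165279,  0.24165748]), 'tcp_rot': array([-8.99984341e+01,  6.74241767e-02, -6.85278066e+01]), 'wrist_force': array([-0.58490317,  0.52516672,  0.4500359 ]), 'torque': array([-0.02524719, -0.00507286,  0.03238308]), 'opening': 0.08528546816031699}
```

View pics/t0.png

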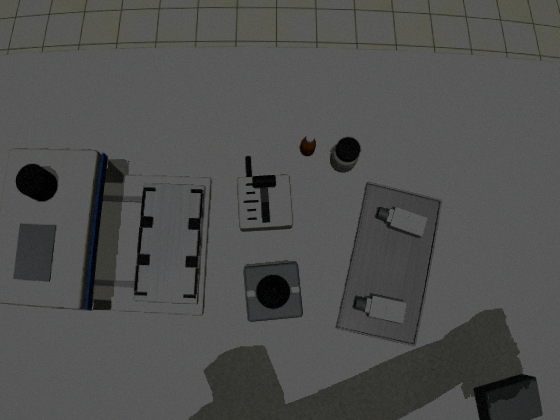

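View pics/s0.png

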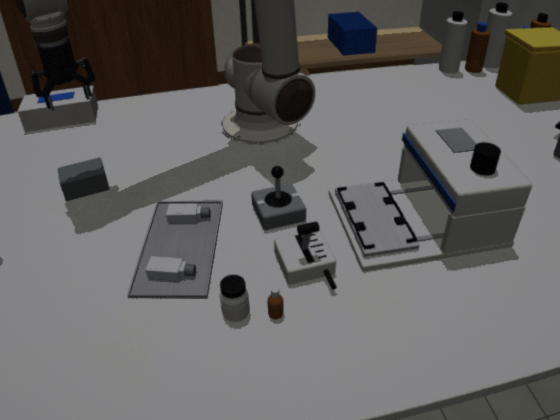

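Run:
```python
from h import *
im=cv2.imread('pics/t0.png')
c=np.clip(im[130:355,95:450].astype(float)*2,0,255).astype(np.uint8)
cv2.imwrite('pics/t0c.png',cv2.resize(c,None,fx=2.25,fy=2.25,interpolation=cv2.INTER_CUBIC))
print(proj('scene',bot.get_obs()['ee_pos']),proj('top',bot.get_obs()['ee_pos']))
g=cv2.cvtColor(im,cv2.COLOR_BGR2GRAY)
m=(g>np.percentile(g[190:340,345:440],93)).astype(np.uint8);m[:, :345]=0;m[:185]=0;m[335:]=0;m[:,438:]=0
n,l,s,ce=cv2.connectedComponentsWithStats(m)
for i in range(1,n):
  if s[i,4]>200:
    cs=np.argwhere(l==i)[:,::-1].astype(np.float32);r=cv2.minAreaRect(cs);print(s[i],r); b=onz('top',cv2.boxPoints(r),.032);print(b.round(4),b.mean(0))
```

```text
[[ 70.49441962 104.48111117]] [[557.05702237 432.73064531]]
```

View pics/t0c.png

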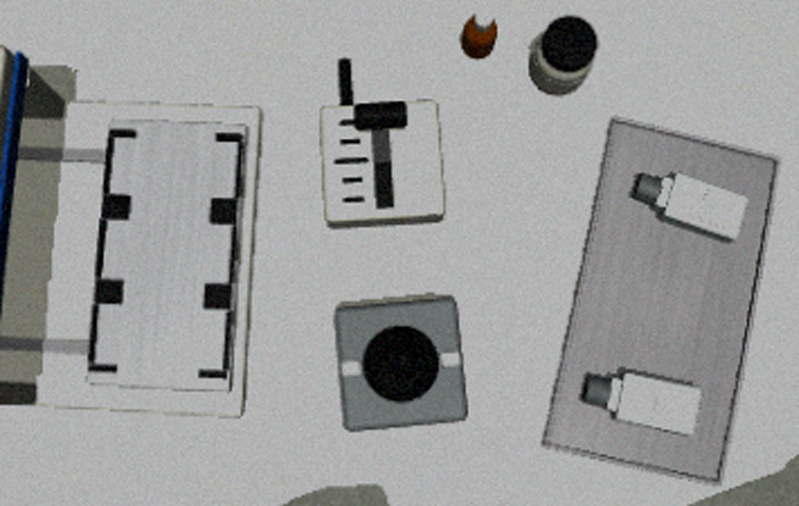

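The crop shows two flasks, in the tray at about (425,217) and (386,308) in full-picture pixels. It also shows the dimmer crossbar at about (264,181), the joystick at about (273,291), and the stage at columns 135–203.

```bash
cat >> h.py <<'E'
def F(p): return np.array(p,float)/2.25+[95,130]
def tri(pt,ps):
    o1,d1=ray('top',[pt]);o2,d2=ray('scene',[ps]);d1=d1[0];d2=d2[0]
    s=np.linalg.lstsq(np.c_[d1,-d2],o2-o1,rcond=None)[0]
    a=o1+d1*s[0];b=o2+d2*s[1];return (a+b)/2,np.linalg.norm(a-b)
def flasks(im,box):
    g=cv2.GaussianBlur(cv2.cvtColor(im,cv2.COLOR_RGB2GRAY),(3,3),0)
    x0,y0,x1,y1=box;t,_=cv2.threshold(np.ascontiguousarray(g[y0:y1,x0:x1]),0,255,cv2.THRESH_OTSU)
    m=np.zeros_like(g);m[y0:y1,x0:x1]=g[y0:y1,x0:x1]>t
    n,l,s,_=cv2.connectedComponentsWithStats(m)
    return [(s[i],cv2.minAreaRect(np.argwhere(l==i)[:,::-1].astype(np.float32))) for i in range(1,n) if s[i,4]>150]
E
python3 - <<'E'
from h import *
im=cv2.cvtColor(cv2.imread('pics/t0.png'),cv2.COLOR_BGR2RGB)
for b in((370,203,432,240),(348,288,410,326)):
  for s,r in flasks(im,b):
    B=onz('top',cv2.boxPoints(r),.032);print('flask',s,np.round(r[0],1),B.round(3)[:,:2].tolist(),B.mean(0).round(4))
print('hand',onz('top',F([[674,172],[747,190],[737,241],[664,222],[622,372],[700,380],[695,432],[614,422]]),.03).round(3)[:,:2].tolist())
print('caps',onz('top',F([[632,187],[584,388]]),.02).round(3)[:,:2].tolist())
print('tray',(a:=onz('top',F([[613,119],[777,158],[720,482],[544,444]]),.01)).round(3)[:,:2].tolist(),a.mean(0))
print('stage',(a:=onz('top',F([[108,121],[245,125],[232,390],[88,383]]),.034)).round(4)[:,:2].tolist(),a.mean(0))
print('dim box',(a:=onz('top',F([[323,107],[438,99],[443,217],[328,222]]),.045)).round(4)[:,:2].tolist(),a.mean(0))
print('stick box',(a:=onz('top',F([[335,310],[454,297],[466,416],[346,430]]),.045)).round(4)[:,:2].tolist(),a.mean(0))
print('bar',tri(F([380,115]),(308,228)),'knob top?',tri(F([400,362]),(278,172)))
print('jar',onz('top',F([[570,43]]),.085),'drop',onz('top',F([[480,35]]),.06))
print('bridge edge',onz('top',[[106,152],[91,308]],.185))
E
```

```text
flask [ 370  203   62   37 1969] [400.5 221. ] [[0.56, -0.24], [0.637, -0.243], [0.638, -0.375], [0.561, -0.371]] [ 0.599  -0.3072  0.032 ]
flask [ 348  288   62   38 2039] [378.5 306.5] [[0.386, -0.191], [0.46, -0.192], [0.459, -0.319], [0.384, -0.316]] [ 0.4224 -0.2543  0.032 ]
hand [[0.63, -0.296], [0.614, -0.366], [0.565, -0.353], [0.583, -0.284], [0.445, -0.24], [0.437, -0.312], [0.391, -0.306], [0.4, -0.232]]
caps [[0.618, -0.257], [0.431, -0.207]]
tray [[0.686, -0.244], [0.65, -0.405], [0.344, -0.335], [0.381, -0.171]] [ 0.51511197 -0.28873795  0.01      ]
stage [[0.6743, 0.2349], [0.6709, 0.1053], [0.4278, 0.1096], [0.4316, 0.2402]] [0.5511493  0.17251107 0.034     ]
dim box [[0.6855, 0.0324], [0.694, -0.0735], [0.5835, -0.0777], [0.5782, 0.0258]] [ 0.63531936 -0.02325096  0.045     ]
stick box [[0.4991, 0.0183], [0.5113, -0.0873], [0.4066, -0.0975], [0.3941, 0.0073]] [ 0.45279549 -0.03980211  0.045     ]
bar (array([ 0.65772661, -0.02064451,  0.11908718]), np.float64(3.0621728963664405e-05)) knob top? (array([ 0.45093139, -0.03818037,  0.12148856]), np.float64(0.0005466408698946674))
jar [[ 0.73615838 -0.19072879  0.085     ]] drop [[ 0.75153207 -0.11180523  0.06      ]]
bridge edge [[0.6932245  0.2660378  0.185     ]
 [0.41462078 0.2728885  0.185     ]]
```

```bash
cat >> h.py <<'E'
def rows(wps,start=None):
    o=bot.get_obs();p,y=start or (o['ee_pos'],o['tcp_rot'][2])
    p=np.array(p,float)
    for w in wps:
        q=np.array(w[:3],float);a=np.radians(y);d=q-p
        v=[d[0]*np.cos(a)+d[1]*np.sin(a),-d[2],-d[0]*np.sin(a)+d[1]*np.cos(a)]
        dy=(w[3]-y+180)%360-180;r=np.radians(-dy)
        print(w,'->','%.3f %.3f %.3f 0 %.3f 0'%(*v,r),'rows>=%.1f'%max(np.linalg.norm(d)/.05,abs(dy)/8.59))
        p=q;y=w[3]
E
python3 - <<'E'
from h import *
rows([(.602,-.310,.15,-13.8),(.602,-.310,.022,-13.8),(.602,-.310,.22,-13.8),(.629,.171,.22,-1.2),(.629,.171,.08,-1.2),(.629,.171,.053,-1.2)])
E
```

```text
(0.602, -0.31, 0.15, -13.8) -> -0.041 0.092 0.447 0 -0.955 0 rows>=9.2
(0.602, -0.31, 0.022, -13.8) -> 0.000 0.128 0.000 0 -0.000 0 rows>=2.6
(0.602, -0.31, 0.22, -13.8) -> 0.000 -0.198 0.000 0 -0.000 0 rows>=4.0
(0.629, 0.171, 0.22, -1.2) -> -0.089 -0.000 0.474 0 -0.220 0 rows>=9.6
(0.629, 0.171, 0.08, -1.2) -> 0.000 0.140 0.000 0 -0.000 0 rows>=2.8
(0.629, 0.171, 0.053, -1.2) -> 0.000 0.027 0.000 0 -0.000 0 rows>=0.5
```

```bash
R='';python3 -m crank '-.041 0 .3 0 -.955 0;-.041 .05 .447 0 -.955 0;-.041 .05 .447 0 -.955 0;-.041 .05 .447 0 -.955 0;-.041 .05 .447 0 -.955 0;-.041 .05 .447 0 -.955 0;-.041 .05 .447 0 -.955 0;-.041 .05 .447 0 -.955 0' -1 40
python3 - <<'E'
from h import *
rows([(.602,-.310,.10,-13.8)])
E
```

```text
time: 0.9
ee_pos: [0.5576, -0.3316, 0.1981]
tcp_rot: [-90.0, 0.0, -13.7]
wrist_force: [-0.3, -0.6, 1.0]
opening: 0.0855
(0.602, -0.31, 0.1, -13.8) -> 0.038 0.098 0.032 0 0.002 0 rows>=2.2
```

```bash
python3 -m crank '.038 .06 .032 0 0 0;.038 .098 .032 0 0 0;.038 .098 .032 0 0 0;.038 .098 .032 0 0 0;.038 .098 .032 0 0 0;.038 .098 .032 0 0 0'
python3 - <<'E'
from h import *
a=snap('top','t1.png');c=np.clip(a[170:350,330:480].astype(float)*2,0,255).astype(np.uint8)
s=snap('scene')[150:320,100:300];s=cv2.resize(s,None,fx=2,fy=2)
c=cv2.resize(c,(340*150//180,340));cv2.imwrite('pics/c1.png',cv2.cvtColor(np.hstack([c,s]),cv2.COLOR_RGB2BGR))
rows([(.602,-.310,.06,-13.8),(.602,-.310,.022,-13.8)])
E
```

```text
time: 1.5
ee_pos: [0.6008, -0.3124, 0.1041]
tcp_rot: [-90.1, -0.2, -13.9]
wrist_force: [0.8, -0.2, 0.4]
opening: 0.0857
(0.602, -0.31, 0.06, -13.8) -> 0.001 0.043 0.002 0 -0.001 0 rows>=0.9
(0.602, -0.31, 0.022, -13.8) -> 0.000 0.038 0.000 0 -0.000 0 rows>=0.8
```

View pics/c1.png

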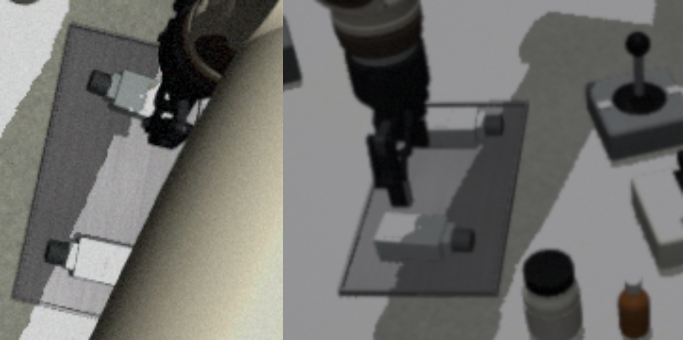

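Run:
```python
from h import *
o=bot.get_obs();p=o['ee_pos']
for q in (p,p+[0,0,-.011],[.602,-.31,.018],[.602,-.31,.032],[.582,-.36,.018]):
  print((proj('scene',[q])[0]-[100,150])*2+[283,0],(proj('top',[q])[0]-[330,170])*340/180)
```

```text
[412.11875179 176.21125467] [157.72137118  81.67777467]
[413.87013656 184.00297048] [154.50494249  83.78642537]
[427.2140421  234.49658114] [132.63554447  95.78289113]
[425.15966045 225.42864766] [136.15056984  93.4544395 ]
[380.97346093 229.17431453] [176.47566434 113.5019651 ]
```

```bash
python3 -m crank '.001 .04 .002 0 0 0;.001 .06 .002 0 0 0;.001 .075 .002 0 0 0;.001 .082 .002 0 0 0;.001 .082 .002 0 0 0' && python3 -m crank '0 0 0 0 0 0;0 0 0 0 0 0;0 0 0 0 0 0;0 0 0 0 0 0;0 0 0 0 0 0;0 0 0 0 0 0' 1 40 && python3 -m crank '0 -.03 0 0 0 0;0 -.06 0 0 0 0;0 -.1 0 0 0 0;0 -.14 0 0 0 0;0 -.18 0 0 0 0;0 -.2 0 0 0 0;0 -.2 0 0 0 0;0 -.2 0 0 0 0'
python3 - <<'E'
from h import *
rows([(.629,.171,.22,-1.2)])
E
```

```text
time: 2.1
ee_pos: [0.6019, -0.3095, 0.0187]
tcp_rot: [-90.0, 0.0, -13.8]
wrist_force: [0.2, -0.4, 0.2]
opening: 0.0857
time: 2.7
ee_pos: [0.6027, -0.3096, 0.0202]
tcp_rot: [-90.0, -0.1, -13.8]
wrist_force: [0.0, 0.2, 5.6]
opening: 0.0433
time: 3.5
ee_pos: [0.6021, -0.3093, 0.2184]
tcp_rot: [-90.0, -0.0, -13.8]
wrist_force: [0.5, 0.1, -0.8]
opening: 0.0442
(0.629, 0.171, 0.22, -1.2) -> -0.089 -0.002 0.473 0 -0.220 0 rows>=9.6
```

```bash
python3 -m crank '-.01 0 .04 0 -.03 0;-.02 0 .08 0 -.06 0;-.03 0 .12 0 -.09 0;-.04 0 .16 0 -.12 0;-.05 0 .2 0 -.15 0;-.06 0 .24 0 -.18 0;-.06 0 .28 0 -.2 0;-.065 0 .32 0 -.22 0'
python3 - <<'E'
from h import *
rows([(.629,.171,.22,-1.2)])
E
```

```text
time: 4.3
ee_pos: [0.6148, 0.0186, 0.2167]
tcp_rot: [-90.0, 0.1, -1.2]
wrist_force: [0.5, -0.1, -1.1]
opening: 0.043
(0.629, 0.171, 0.22, -1.2) -> 0.011 -0.003 0.153 0 0.001 0 rows>=3.1
```

```bash
python3 -m crank '.004 0 .05 0 0 0;.008 0 .1 0 0 0;.011 0 .13 0 0 0;.011 0 .153 0 0 0;.011 0 .153 0 0 0;.011 0 .153 0 0 0'
python3 - <<'E'
from h import *
a=snap('top','t2.png');c=np.clip(a[130:330,90:320].astype(float)*2,0,255).astype(np.uint8);c=cv2.resize(c,None,fx=1.7,fy=1.7)
s=snap('scene')[120:290,260:460];s=cv2.resize(s,None,fx=2,fy=2)
cv2.imwrite('pics/c2.png',cv2.cvtColor(np.hstack([c,s]),cv2.COLOR_RGB2BGR))
rows([(.629,.171,.07,-1.2),(.629,.171,.052,-1.2)])
E
```

```text
time: 4.9
ee_pos: [0.6289, 0.1698, 0.2169]
tcp_rot: [-90.1, 0.1, -1.1]
wrist_force: [1.0, 0.3, 0.1]
opening: 0.0433
(0.629, 0.171, 0.07, -1.2) -> -0.000 0.148 0.002 0 -0.001 0 rows>=3.0
(0.629, 0.171, 0.052, -1.2) -> 0.000 0.018 0.000 0 -0.000 0 rows>=0.4
```

View pics/c2.png

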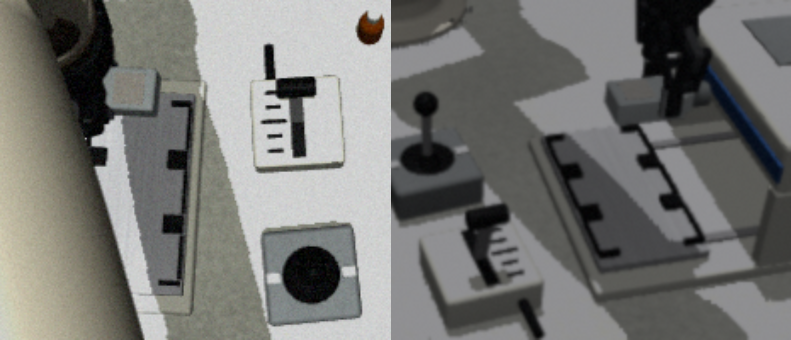

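The flask is held level over the stage's far bay, at about (660,100) in the right panel. I'll lower and release it.

```bash
python3 -m crank '0 .04 .001 0 0 0;0 .08 .001 0 0 0;0 .11 .001 0 0 0;0 .135 .001 0 0 0;0 .15 .001 0 0 0;0 .158 .001 0 0 0;0 .163 .001 0 0 0;0 .165 .001 0 0 0' && python3 -m crank '0 0 0 0 0 0;0 0 0 0 0 0' && python3 -m crank '0 0 0 0 0 0;0 0 0 0 0 0;0 0 0 0 0 0;0 0 0 0 0 0' -.5 && python3 -m crank '0 -.03 0 0 0 0;0 -.07 0 0 0 0;0 -.12 0 0 0 0;0 -.16 0 0 0 0;0 -.16 -.04 0 0 0;0 -.16 -.09 0 0 0;0 -.16 -.14 0 0 0;0 -.16 -.19 0 0 0' -1
python3 - <<'E'
from h import *
rows([(.420,-.258,.16,-6.7),(.420,-.258,.06,-6.7),(.420,-.258,.02,-6.7)])
a=snap('top','t3.png');c=np.clip(a[130:350,80:450].astype(float)*2,0,255).astype(np.uint8);c=cv2.resize(c,None,fx=2,fy=2)
cv2.imwrite('pics/c3.png',cv2.cvtColor(c,cv2.COLOR_RGB2BGR))
E
```

```text
time: 5.8
ee_pos: [0.63, 0.1706, 0.0544]
tcp_rot: [-90.0, -0.1, -1.2]
wrist_force: [0.1, -0.3, 0.5]
opening: 0.0429
time: 6.0
ee_pos: [0.63, 0.1709, 0.0547]
tcp_rot: [-90.0, -0.1, -1.2]
wrist_force: [-0.1, 0.4, -1.2]
opening: 0.0431
time: 6.4
ee_pos: [0.6296, 0.1707, 0.0539]
tcp_rot: [-90.0, -0.0, -1.2]
wrist_force: [0.9, 0.1, -0.4]
opening: 0.064
time: 7.2
ee_pos: [0.6252, -0.0208, 0.214]
tcp_rot: [-90.0, -0.0, -1.2]
wrist_force: [0.3, -0.2, -0.2]
opening: 0.0853
(0.42, -0.258, 0.16, -6.7) -> -0.200 0.054 -0.241 0 0.097 0 rows>=6.4
(0.42, -0.258, 0.06, -6.7) -> 0.000 0.100 0.000 0 -0.000 0 rows>=2.0
(0.42, -0.258, 0.02, -6.7) -> 0.000 0.040 0.000 0 -0.000 0 rows>=0.8
```

View pics/c3.png

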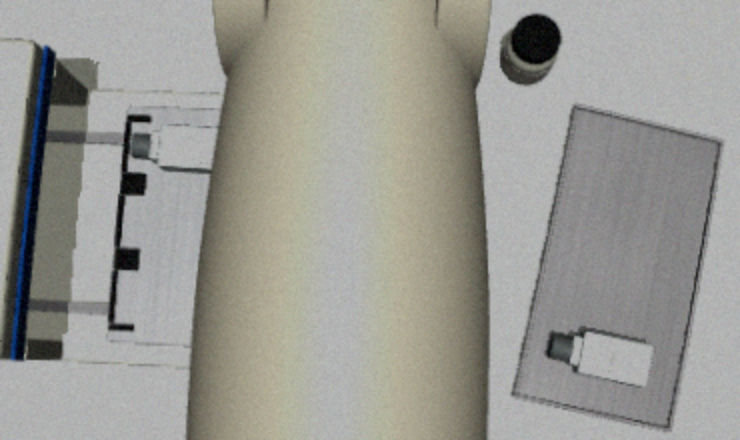

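Flask A lies between the stops in bay 2, at about (185,147) in the crop. Flask B is still in the tray, so I'll re-measure it.

Run:
```python
from h import *
a=cv2.imread('pics/t3.png');g=cv2.GaussianBlur(cv2.cvtColor(a,cv2.COLOR_BGR2GRAY),(3,3),0)
for nm,(x0,y0,x1,y1),z in(('B',(365,288,412,328),.032),):
  for t in (75,85,95,105):
    m=np.zeros_like(g);m[y0:y1,x0:x1]=g[y0:y1,x0:x1]>t
    n,l,s,_=cv2.connectedComponentsWithStats(m);i=1+s[1:,4].argmax() if n>1 else 0
    if i: r=cv2.minAreaRect(np.argwhere(l==i)[:,::-1].astype(np.float32));print(t,s[i,4],r,onz('top',cv2.boxPoints(r),z)[:,:2].round(3).tolist())
h=onz('top',[[372.5,295.5],[406,302],[402.5,323],[368.5,315.5]],.031)[:,:2];m=h.mean(0);d=(h[0]+h[3]-h[1]-h[2])/2;d/=np.linalg.norm(d);print(m,d,'mid',m+.015*d,np.degrees(np.arctan2(d[1],d[0])))
print(onz('top',[[80+546/2,130+347/2]],.02))
```

```text
75 744 ((385.47564697265625, 308.7804870605469), (39.391475677490234, 20.044952392578125), 12.094757080078125) [[0.407, -0.224], [0.446, -0.233], [0.429, -0.313], [0.389, -0.303]]
85 595 ((387.57061767578125, 309.1823425292969), (32.864967346191406, 18.54755401611328), 12.52880573272705) [[0.406, -0.235], [0.443, -0.244], [0.427, -0.31], [0.391, -0.301]]
[ 0.41718877 -0.27234702] [0.20922752 0.97786699] mid [ 0.42032718 -0.25767902] 77.9229133915019
[[ 0.42896049 -0.2037475   0.02      ]]
```

```bash
python3 -m crank '-.04 0 -.048 0 .05 0;-.08 0 -.096 0 .1 0;-.12 0 -.144 0 .15 0;-.16 0.02 -.19 0 .18 0;-.2 .05 -.22 0 .18 0;-.2 .054 -.241 0 .18 0;-.2 .054 -.241 0 .18 0;-.2 .054 -.241 0 .18 0'
python3 - <<'E'
from h import *
rows([(.420,-.258,.06,-11.5),(.420,-.258,.02,-11.5)])
E
```

```text
time: 8.05
ee_pos: [0.4184, -0.2576, 0.1587]
tcp_rot: [-90.0, 0.1, -11.7]
wrist_force: [0.8, 1.0, -0.2]
opening: 0.0855
(0.42, -0.258, 0.06, -11.5) -> 0.002 0.099 -0.000 0 -0.004 0 rows>=2.0
(0.42, -0.258, 0.02, -11.5) -> 0.000 0.040 0.000 0 -0.000 0 rows>=0.8
```

```bash
python3 -m crank '.002 .04 0 0 0 0;.002 .08 0 0 0 0;.002 .105 0 0 0 0;.002 .125 0 0 0 0;.002 .136 0 0 0 0;.002 .138 0 0 0 0' && python3 -m crank '0 0 0 0 0 0;0 0 0 0 0 0;0 0 0 0 0 0;0 0 0 0 0 0;0 0 0 0 0 0;0 0 0 0 0 0' 1 40 && python3 -m crank '0 -.03 0 0 0 0;0 -.06 0 0 0 0;0 -.1 0 0 0 0;0 -.14 0 0 0 0;0 -.18 0 0 0 0;0 -.2 0 0 0 0;0 -.2 0 0 0 0;0 -.2 0 0 0 0'
python3 - <<'E'
from h import *
rows([(.450,-.04,.22,-6),(.473,.174,.22,-1.2)])
E
```

```text
time: 8.65
ee_pos: [0.4224, -0.2557, 0.021]
tcp_rot: [-90.0, 0.1, -11.5]
wrist_force: [0.3, 0.2, 0.4]
opening: 0.0857
time: 9.25
ee_pos: [0.4232, -0.2568, 0.0231]
tcp_rot: [-90.0, -0.1, -11.5]
wrist_force: [-0.5, 1.2, 6.2]
opening: 0.043
time: 10.05
ee_pos: [0.4225, -0.2564, 0.2215]
tcp_rot: [-90.0, -0.0, -11.5]
wrist_force: [0.1, 0.3, -1.8]
opening: 0.043
(0.45, -0.04, 0.22, -6) -> -0.016 0.002 0.218 0 -0.096 0 rows>=4.4
(0.473, 0.174, 0.22, -1.2) -> 0.001 -0.000 0.215 0 -0.084 0 rows>=4.3
```

```bash
python3 -m crank '-.003 0 .04 0 -.02 0;-.006 0 .08 0 -.04 0;-.009 0 .12 0 -.06 0;-.012 0 .16 0 -.08 0;-.016 0 .2 0 -.096 0;-.016 0 .218 0 -.096 0;-.016 0 .218 0 -.096 0' && python3 -m crank '0 0 .04 0 -.02 0;0 0 .08 0 -.04 0;.001 0 .12 0 -.06 0;.001 0 .16 0 -.08 0;.001 0 .2 0 -.084 0;.001 0 .215 0 -.084 0;.001 0 .215 0 -.084 0;.001 0 .215 0 -.084 0'
python3 - <<'E'
from h import *
rows([(.473,.174,.054,-1.2)])
s=snap('scene','s4.png')[100:290,240:460];s=cv2.resize(s,None,fx=2,fy=2)
cv2.imwrite('pics/c4.png',cv2.cvtColor(s,cv2.COLOR_RGB2BGR))
E
```

```text
time: 10.75
ee_pos: [0.4499, -0.0376, 0.2201]
tcp_rot: [-90.0, 0.1, -5.8]
wrist_force: [0.7, -0.3, -0.7]
opening: 0.0431
time: 11.55
ee_pos: [0.4737, 0.1731, 0.221]
tcp_rot: [-90.1, 0.1, -1.2]
wrist_force: [-0.9, -0.7, -0.9]
opening: 0.0434
(0.473, 0.174, 0.054, -1.2) -> -0.001 0.167 0.001 0 -0.000 0 rows>=3.3
```

View pics/c4.png

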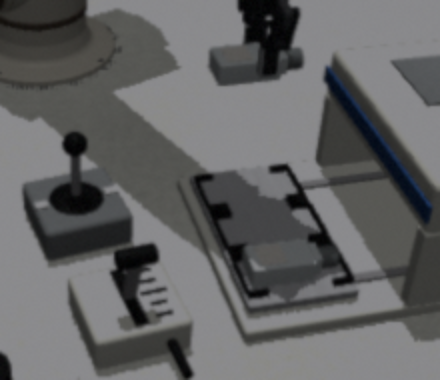

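Flask A is flat in bay 2 at about (290,262), and flask B is held above bay 0. I'll place B.

```bash
python3 -m crank '0 .04 .001 0 0 0;0 .08 .001 0 0 0;0 .11 .001 0 0 0;0 .135 .001 0 0 0;0 .15 .001 0 0 0;0 .158 .001 0 0 0;0 .163 .001 0 0 0;0 .165 .001 0 0 0' && python3 -m crank '0 0 0 0 0 0;0 0 0 0 0 0' && python3 -m crank '0 0 0 0 0 0;0 0 0 0 0 0;0 0 0 0 0 0;0 0 0 0 0 0' -.5 && python3 -m crank '0 -.03 0 0 0 0;0 -.07 0 0 0 0;0 -.12 0 0 0 0;0 -.16 0 0 0 0;0 -.16 -.04 0 0 0;0 -.16 -.09 0 0 0;0 -.16 -.14 0 0 0;0 -.16 -.14 0 0 0'
python3 - <<'E'
from h import *
rows([(.72,-.02,.18,3),(.70,-.022,.115,3),(.645,-.022,.115,3)])
E
```

```text
time: 12.4
ee_pos: [0.4743, 0.175, 0.0573]
tcp_rot: [-90.0, -0.1, -1.2]
wrist_force: [0.1, -0.2, -0.5]
opening: 0.0432
time: 12.6
ee_pos: [0.4743, 0.1753, 0.0576]
tcp_rot: [-90.0, -0.1, -1.2]
wrist_force: [-0.0, -0.1, -0.7]
opening: 0.0432
time: 13.0
ee_pos: [0.4739, 0.1752, 0.0569]
tcp_rot: [-90.0, -0.0, -1.2]
wrist_force: [0.6, 0.8, -0.8]
opening: 0.0639
time: 13.8
ee_pos: [0.4707, 0.0306, 0.2172]
tcp_rot: [-90.1, -0.0, -1.5]
wrist_force: [-0.2, 0.6, 0.3]
opening: 0.0637
(0.72, -0.02, 0.18, 3) -> 0.251 0.037 -0.044 0 -0.079 0 rows>=5.1
(0.7, -0.022, 0.115, 3) -> -0.020 0.065 -0.001 0 0.000 0 rows>=1.4
(0.645, -0.022, 0.115, 3) -> -0.055 -0.000 0.003 0 0.000 0 rows>=1.1
```

```bash
python3 -m crank '.04 0 -.01 0 -.079 0;.08 0 -.02 0 -.079 0;.12 0 -.03 0 -.079 0;.16 .01 -.046 0 -.079 0;.188 .03 -.046 0 -.079 0;.188 .03 -.046 0 -.079 0;.188 .03 -.046 0 -.079 0'
python3 - <<'E'
from h import *
rows([(.658,-.0205,.112,3)])
b=snap('scene','s5.png')[140:310,230:460];b=cv2.resize(b,None,fx=2,fy=2)
cv2.imwrite('pics/c5.png',cv2.cvtColor(b,cv2.COLOR_RGB2BGR))
E
```

```text
time: 14.5
ee_pos: [0.6577, -0.0144, 0.1855]
tcp_rot: [-90.0, 0.1, 3.3]
wrist_force: [0.3, -0.6, 0.2]
opening: 0.0642
(0.658, -0.0205, 0.112, 3) -> -0.000 0.073 -0.006 0 0.006 0 rows>=1.5
```

View pics/c5.png

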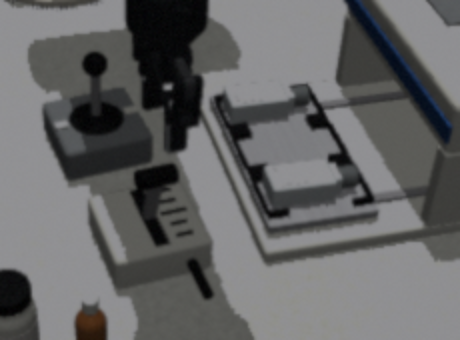

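Both flasks sit in bays 0 and 2, at about (255,98) and (300,182), and the open gripper is above the dimmer crossbar.

```bash
python3 -m crank '0 .02 -.006 0 0 0;0 .045 -.006 0 0 0;0 .06 -.006 0 0 0;0 .073 -.006 0 0 0;0 .073 -.006 0 0 0' && python3 -m crank '0 0 0 0 0 0;0 0 0 0 0 0;0 0 0 0 0 0;0 0 0 0 0 0;0 0 0 0 0 0;0 0 0 0 0 0;0 0 0 0 0 0' 1 20
python3 - <<'E'
from h import *
rows([(.6353,-.022,.1155,3)])
E
```

```text
time: 15.05
ee_pos: [0.6574, -0.0205, 0.1128]
tcp_rot: [-90.0, 0.1, 3.3]
wrist_force: [-0.6, 0.6, 0.2]
opening: 0.0638
time: 15.75
ee_pos: [0.6588, -0.0207, 0.1149]
tcp_rot: [-90.0, -0.1, 3.3]
wrist_force: [0.2, 0.3, 6.9]
opening: 0.0211
(0.6353, -0.022, 0.1155, 3) -> -0.024 -0.001 0.000 0 0.006 0 rows>=0.5
```

```bash
python3 -m crank '-.006 -.001 0 0 0 0;-.012 -.002 0 0 0 0;-.018 -.003 0 0 0 0;-.024 -.003 0 0 0 0;-.024 -.003 0 0 0 0;-.024 -.003 0 0 0 0' && python3 -m crank '0 0 0 0 0 0;0 0 0 0 0 0;0 0 0 0 0 0' -.5 && python3 -m crank '0 -.02 0 0 0 0;0 -.05 0 0 0 0;0 -.08 0 0 0 0;0 -.09 0 0 0 0;0 -.09 0 0 0 0'
python3 - <<'E'
from h import *
s=snap('scene','s6.png')[140:310,230:460];s=cv2.resize(s,None,fx=2,fy=2)
cv2.imwrite('pics/c6.png',cv2.cvtColor(s,cv2.COLOR_RGB2BGR))
print(proj('scene',[.635,-.022,.123]),proj('scene',[.6577,-.0206,.119]))
rows([(.455,-.09,.22,6)])
E
```

```text
time: 16.35
ee_pos: [0.6351, -0.0223, 0.1183]
tcp_rot: [-90.0, -0.2, 3.3]
wrist_force: [1.0, -0.8, 9.6]
opening: 0.0212
time: 16.65
ee_pos: [0.634, -0.0221, 0.1162]
tcp_rot: [-90.0, 0.1, 3.3]
wrist_force: [-0.6, -0.1, -0.1]
opening: 0.063
time: 17.15
ee_pos: [0.6349, -0.0222, 0.2079]
tcp_rot: [-90.0, -0.1, 3.3]
wrist_force: [-0.1, -0.4, -0.5]
opening: 0.0639
[[304.55964714 219.66409152]] [[308.02436345 228.01979344]]
(0.455, -0.09, 0.22, 6) -> -0.183 -0.014 -0.057 0 -0.047 0 rows>=3.8
```

View pics/c6.png

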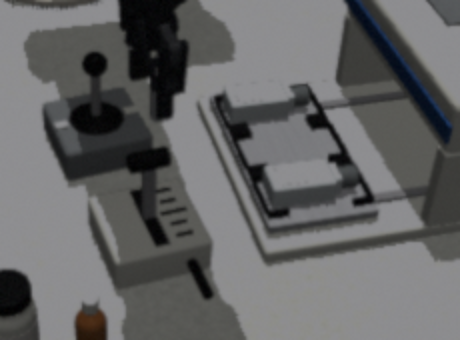

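The lever is upright: the bar sits at (304,220), as predicted. Next is the joystick, pushed with closed fingers.

```bash
python3 -m crank '-.045 0 -.015 0 -.02 0;-.09 0 -.03 0 -.047 0;-.135 0 -.045 0 -.047 0;-.175 0 -.056 0 -.047 0;-.182 0 -.056 0 -.047 0;-.182 0 -.056 0 -.047 0;-.182 0 -.056 0 -.047 0' 1 20
python3 - <<'E'
from h import *
rows([(.457,-.089,.118,6),(.455,-.069,.118,6),(.4513,-.033,.118,6)])
E
```

```text
time: 17.9
ee_pos: [0.4564, -0.0884, 0.2059]
tcp_rot: [-90.0, 0.0, 6.0]
wrist_force: [0.2, 0.1, 1.6]
opening: -0.0
(0.457, -0.089, 0.118, 6) -> 0.001 0.088 -0.001 0 0.000 0 rows>=1.8
(0.455, -0.069, 0.118, 6) -> 0.000 -0.000 0.020 0 0.000 0 rows>=0.4
(0.4513, -0.033, 0.118, 6) -> 0.000 -0.000 0.036 0 0.000 0 rows>=0.7
```

```bash
python3 -m crank '0 .03 0 0 0 0;0 .06 0 0 0 0;0 .08 0 0 0 0;0 .088 0 0 0 0;0 .088 0 0 0 0' && python3 -m crank '0 0 .007 0 0 0;0 0 .014 0 0 0;0 0 .019 0 0 0;0 0 .024 0 0 0;0 0 .029 0 0 0;0 0 .034 0 0 0;0 0 .039 0 0 0;0 0 .044 0 0 0' && python3 -m crank '0 0 .004 0 0 0;0 0 .008 0 0 0;0 0 .012 0 0 0;0 0 .012 0 0 0;0 0 .012 0 0 0'
python3 - <<'E'
from h import *
s=snap('scene','s7.png')[110:310,230:520];s=cv2.resize(s,None,fx=2,fy=2)
t=snap('top','t7.png')
cv2.imwrite('pics/c7.png',cv2.cvtColor(s,cv2.COLOR_RGB2BGR))
for q in (0,.33,.4,.45):
  d=np.array([-.105,.995]);p=np.array([.452,-.039,.045+.08*np.cos(q)]);p[:2]+=d*.08*np.sin(q);print(q,(proj('scene',p)[0]-[230,110])*2)
E
```

```text
time: 18.4
ee_pos: [0.4559, -0.0882, 0.1174]
tcp_rot: [-90.0, 0.1, 6.1]
wrist_force: [-0.3, 0.5, 0.3]
opening: 0.0003
time: 19.2
ee_pos: [0.4515, -0.0446, 0.119]
tcp_rot: [-90.0, -0.0, 6.0]
wrist_force: [3.3, -4.0, 1.1]
opening: 0.0
time: 19.7
ee_pos: [0.4494, -0.0328, 0.1183]
tcp_rot: [-90.0, 0.1, 6.0]
wrist_force: [-1.2, -3.1, -0.5]
opening: 0.0001
0 [ 95.21799143 122.14525828]
0.33 [116.13440046 120.8446576 ]
0.4 [120.32079062 121.37090723]
0.45 [123.22767861 121.91475651]
```

View pics/c7.png

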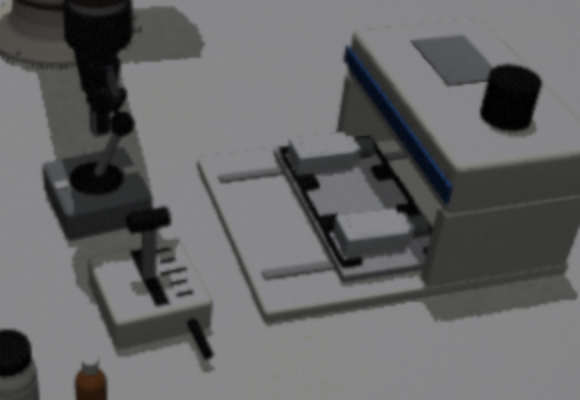

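The ball is at about (122,124), a tilt of roughly 0.43 rad, and the stage is under the bridge with both flasks on it. I'll hold for three seconds, then return slowly.

```bash
H='0 0 0 0 0 0'; python3 -m crank '0 0 .001 0 0 0;0 0 .001 0 0 0;0 0 .001 0 0 0;0 0 .001 0 0 0;0 0 .001 0 0 0;0 0 .001 0 0 0;0 0 .001 0 0 0;0 0 .001 0 0 0' && for i in 1 2 3; do python3 -m crank '0 0 0 0 0 0;0 0 0 0 0 0;0 0 0 0 0 0;0 0 0 0 0 0;0 0 0 0 0 0;0 0 0 0 0 0;0 0 0 0 0 0;0 0 0 0 0 0'; done
python3 - <<'E'
from h import *
s=snap('scene','s8.png')
E
python3 -m crank '0 0 -.004 0 0 0;0 0 -.008 0 0 0;0 0 -.012 0 0 0;0 0 -.016 0 0 0;0 0 -.02 0 0 0;0 0 -.025 0 0 0;0 0 -.03 0 0 0;0 0 -.036 0 0 0' && python3 -m crank '0 0 -.01 0 0 0;0 0 -.02 0 0 0;0 -.03 -.025 0 0 0;0 -.06 -.025 0 0 0;0 -.1 -.025 0 0 0;0 -.1 -.025 0 0 0;0 -.1 -.025 0 0 0;0 -.1 -.025 0 0 0' && python3 -m crank '0 0 0 0 0 0;0 0 0 0 0 0;0 0 0 0 0 0;0 0 0 0 0 0;0 0 0 0 0 0;0 0 0 0 0 0;0 0 0 0 0 0;0 0 0 0 0 0' -1 40
python3 - <<'E'
from h import *
a=snap('top','t9.png');c=np.clip(a[130:350,80:450].astype(float)*2,0,255).astype(np.uint8);c=cv2.resize(c,None,fx=2,fy=2)
cv2.imwrite('pics/c9.png',cv2.cvtColor(c,cv2.COLOR_RGB2BGR))
snap('scene','s9.png')
E
```

```text
time: 20.6
ee_pos: [0.4499, -0.0319, 0.1188]
tcp_rot: [-90.0, 0.0, 6.0]
wrist_force: [-0.8, -4.6, -3.3]
opening: 0.0
time: 21.4
ee_pos: [0.4499, -0.0319, 0.1187]
tcp_rot: [-90.0, 0.0, 6.0]
wrist_force: [-0.9, -4.2, -2.9]
opening: -0.0
time: 22.2
ee_pos: [0.4499, -0.0319, 0.1188]
tcp_rot: [-90.0, -0.0, 6.0]
wrist_force: [-1.2, -5.2, -2.9]
opening: -0.0
time: 23.0
ee_pos: [0.4499, -0.0319, 0.1188]
tcp_rot: [-90.0, -0.0, 6.0]
wrist_force: [-1.6, -4.3, -3.1]
opening: -0.0007
time: 23.85
ee_pos: [0.4537, -0.0682, 0.1187]
tcp_rot: [-90.0, -0.0, 6.0]
wrist_force: [0.4, -0.1, -1.1]
opening: -0.0
time: 24.65
ee_pos: [0.456, -0.0929, 0.2177]
tcp_rot: [-90.0, 0.1, 6.0]
wrist_force: [-0.7, 0.1, -0.2]
opening: -0.0
time: 25.45
ee_pos: [0.4563, -0.0926, 0.2188]
tcp_rot: [-90.0, -0.0, 6.0]
wrist_force: [-0.3, -0.5, 0.6]
opening: 0.0855
```

View pics/c9.png

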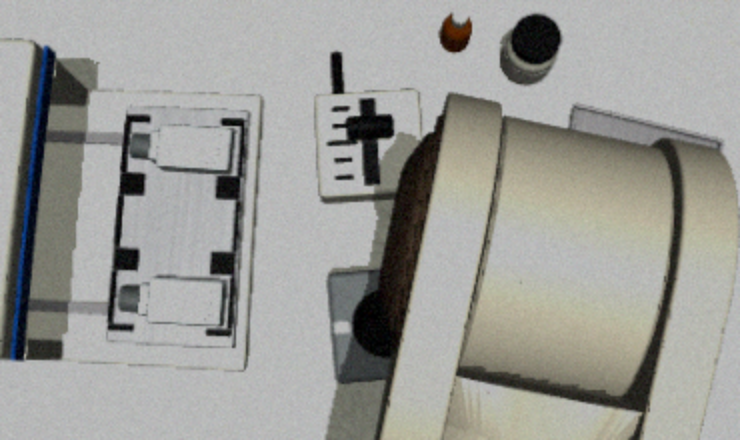

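The stage is back home with both flasks in their bays, at (185,147) and (172,300) in the crop. I'll compute the pick points.

Run:
```python
from h import *
G=lambda p:np.array(p,float)/2+[80,130]
for n,c,b in(('A',(131,146),[(161,123),(236,127),(231,172),(159,165)]),('B',(117,298),[(148,279),(224,280),(220,325),(146,318)])):
  h=onz('top',G(b),.06)[:,:2];m=h.mean(0);d=(h[0]+h[3]-h[1]-h[2])/2;L=np.linalg.norm(d);d/=L
  print(n,'body',m.round(4),L.round(3),'mid',(m+.015*d).round(4),np.degrees(np.arctan2(d[1],d[0])).round(1),'cap',onz('top',G([c]),.05).round(4))
rows([(.474,.173,.15,-1.5),(.474,.173,.053,-1.5)])
```

```text
A body [0.6266 0.1525] 0.076 mid [0.6277 0.1674] 86.0 cap [[0.6292 0.2226 0.05  ]]
B body [0.4718 0.1584] 0.075 mid [0.4724 0.1734] 87.9 cap [[0.4737 0.2287 0.05  ]]
(0.474, 0.173, 0.15, -1.5) -> 0.045 0.069 0.262 0 0.131 0 rows>=5.5
(0.474, 0.173, 0.053, -1.5) -> 0.000 0.097 0.000 0 -0.000 0 rows>=1.9
```

```bash
python3 -m crank '.01 0 .05 0 .04 0;.02 0 .1 0 .08 0;.03 0 .15 0 .131 0;.04 .02 .2 0 .135 0;.044 .05 .24 0 .135 0;.044 .069 .262 0 .135 0;.044 .069 .262 0 .135 0;.044 .069 .262 0 .135 0'
python3 - <<'E'
from h import *
rows([(.473,.174,.053,-2)])
E
```

```text
time: 26.35
ee_pos: [0.4722, 0.1729, 0.1495]
tcp_rot: [-90.0, 0.1, -1.6]
wrist_force: [0.4, -0.0, 0.4]
opening: 0.0855
(0.473, 0.174, 0.053, -2) -> 0.001 0.096 0.001 0 0.007 0 rows>=1.9
```

```bash
python3 -m crank '0 .04 .001 0 0 0;.001 .07 .001 0 0 0;.001 .085 .001 0 0 0;.001 .095 .001 0 0 0;.001 .096 .001 0 0 0' && python3 -m crank '0 0 0 0 0 0;0 0 0 0 0 0;0 0 0 0 0 0;0 0 0 0 0 0;0 0 0 0 0 0;0 0 0 0 0 0' 1 40 && python3 -m crank '0 -.03 0 0 0 0;0 -.06 0 0 0 0;0 -.1 0 0 0 0;0 -.14 0 0 0 0;0 -.168 0 0 0 0;0 -.168 0 0 0 0;0 -.168 0 0 0 0'
python3 - <<'E'
from h import *
rows([(.450,-.04,.22,-6),(.430,-.269,.22,-13)])
E
```

```text
time: 26.85
ee_pos: [0.4738, 0.173, 0.0539]
tcp_rot: [-90.0, 0.0, -1.8]
wrist_force: [0.0, 0.5, 0.3]
opening: 0.0855
time: 27.45
ee_pos: [0.4743, 0.1739, 0.0551]
tcp_rot: [-89.9, -0.1, -1.7]
wrist_force: [0.3, 0.6, 5.5]
opening: 0.0431
time: 28.15
ee_pos: [0.4739, 0.1737, 0.2221]
tcp_rot: [-90.0, -0.1, -1.7]
wrist_force: [0.5, -0.1, -1.6]
opening: 0.0429
(0.45, -0.04, 0.22, -6) -> -0.017 0.002 -0.214 0 0.075 0 rows>=4.3
(0.43, -0.269, 0.22, -13) -> 0.004 -0.000 -0.230 0 0.122 0 rows>=4.6
```

```bash
python3 -m crank '-.003 0 -.04 0 .02 0;-.006 0 -.08 0 .04 0;-.009 0 -.12 0 .06 0;-.013 0 -.16 0 .075 0;-.017 0 -.2 0 .075 0;-.017 0 -.214 0 .075 0' && python3 -m crank '0 0 -.04 0 .03 0;.001 0 -.08 0 .06 0;.002 0 -.12 0 .09 0;.003 0 -.16 0 .122 0;.004 0 -.2 0 .122 0;.004 0 -.23 0 .122 0;.004 0 -.23 0 .122 0;.004 0 -.23 0 .122 0'
python3 - <<'E'
from h import *
rows([(.430,-.269,.1,-13),(.43,-.269,.0245,-13)])
E
```

```text
time: 28.75
ee_pos: [0.449, -0.0424, 0.2203]
tcp_rot: [-90.0, 0.1, -6.2]
wrist_force: [1.1, 0.7, -0.2]
opening: 0.0431
time: 29.55
ee_pos: [0.4294, -0.2691, 0.2202]
tcp_rot: [-89.9, 0.1, -13.1]
wrist_force: [-0.2, 1.1, -1.1]
opening: 0.0429
(0.43, -0.269, 0.1, -13) -> 0.001 0.120 0.000 0 -0.002 0 rows>=2.4
(0.43, -0.269, 0.0245, -13) -> 0.000 0.076 0.000 0 0.000 0 rows>=1.5
```

```bash
python3 -m crank '0 .05 0 0 0 0;0 .1 0 0 0 0;0 .14 0 0 0 0;0 .165 0 0 0 0;0 .18 0 0 0 0;0 .19 0 0 0 0;0 .194 0 0 0 0;0 .194 0 0 0 0' && python3 -m crank '0 0 0 0 0 0;0 0 0 0 0 0;0 0 0 0 0 0;0 0 0 0 0 0' -.5 && python3 -m crank '0 -.03 0 0 0 0;0 -.07 0 0 0 0;0 -.12 0 0 0 0;0 -.16 0 0 0 0;0 -.195 0 0 0 0;0 -.195 0 0 0 0' -1
python3 - <<'E'
from h import *
rows([(.54,-.04,.22,-7),(.628,.169,.22,-2)])
snap('top','t10.png')
s=snap('scene','s10.png')[100:310,110:450]
cv2.imwrite('pics/c10.png',cv2.cvtColor(cv2.resize(s,None,fx=2,fy=2),cv2.COLOR_RGB2BGR))
E
```

```text
time: 30.35
ee_pos: [0.4304, -0.269, 0.0283]
tcp_rot: [-90.0, -0.0, -13.0]
wrist_force: [-0.2, 0.3, -1.4]
opening: 0.0431
time: 30.75
ee_pos: [0.4302, -0.2692, 0.0282]
tcp_rot: [-90.0, -0.0, -13.0]
wrist_force: [0.7, -0.1, 0.7]
opening: 0.0641
time: 31.35
ee_pos: [0.4314, -0.2699, 0.2281]
tcp_rot: [-90.1, -0.4, -13.0]
wrist_force: [-0.9, 0.1, 0.1]
opening: 0.0856
(0.54, -0.04, 0.22, -7) -> 0.054 0.008 0.248 0 -0.105 0 rows>=5.1
(0.628, 0.169, 0.22, -2) -> 0.062 -0.000 0.218 0 -0.087 0 rows>=4.5
```

View pics/c10.png

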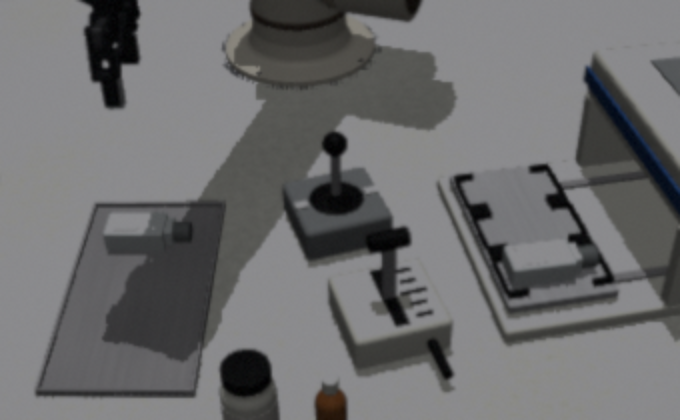

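Flask B is flat in the tray, at about (140,232). The joystick is centred, the lever is upright, and flask A is in bay 2.

```bash
python3 -m crank '.01 0 .05 0 -.03 0;.02 0 .1 0 -.06 0;.03 0 .15 0 -.09 0;.04 0 .2 0 -.105 0;.054 .008 .248 0 -.105 0;.054 .008 .248 0 -.105 0' && python3 -m crank '.015 0 .05 0 -.03 0;.03 0 .1 0 -.06 0;.045 0 .15 0 -.087 0;.06 0 .2 0 -.087 0;.062 0 .218 0 -.087 0;.062 0 .218 0 -.087 0;.062 0 .218 0 -.087 0'
python3 - <<'E'
from h import *
rows([(.628,.169,.054,-2.5)])
E
```

```text
time: 32.05
ee_pos: [0.5392, -0.0352, 0.2116]
tcp_rot: [-90.0, 0.2, -6.7]
wrist_force: [-0.6, -0.4, -0.1]
opening: 0.0856
time: 32.75
ee_pos: [0.6261, 0.1691, 0.213]
tcp_rot: [-90.1, 0.1, -2.0]
wrist_force: [0.7, -0.6, -0.4]
opening: 0.0855
(0.628, 0.169, 0.054, -2.5) -> 0.002 0.159 -0.000 0 0.009 0 rows>=3.2
```

```bash
python3 -m crank '0 .05 0 0 0 0;.002 .1 0 0 0 0;.002 .125 0 0 0 0;.002 .145 0 0 0 0;.002 .157 0 0 0 0;.002 .158 0 0 0 0' && python3 -m crank '0 0 0 0 0 0;0 0 0 0 0 0;0 0 0 0 0 0;0 0 0 0 0 0;0 0 0 0 0 0;0 0 0 0 0 0' 1 40 && python3 -m crank '0 -.03 0 0 0 0;0 -.06 0 0 0 0;0 -.1 0 0 0 0;0 -.14 0 0 0 0;0 -.168 0 0 0 0;0 -.168 0 0 0 0;0 -.168 0 0 0 0'
python3 - <<'E'
from h import *
rows([(.615,-.07,.22,-8),(.600,-.309,.22,-13)])
E
```

```text
time: 33.35
ee_pos: [0.6276, 0.1678, 0.0552]
tcp_rot: [-90.1, 0.1, -2.1]
wrist_force: [0.6, 0.2, 0.6]
opening: 0.0853
time: 33.95
ee_pos: [0.6293, 0.1696, 0.0584]
tcp_rot: [-90.0, -0.1, -2.0]
wrist_force: [0.7, 0.5, 6.6]
opening: 0.043
time: 34.65
ee_pos: [0.6289, 0.1694, 0.2252]
tcp_rot: [-90.0, -0.1, -2.0]
wrist_force: [0.3, -0.3, 0.0]
opening: 0.0432
(0.615, -0.07, 0.22, -8) -> -0.006 0.005 -0.240 0 0.105 0 rows>=4.8
(0.6, -0.309, 0.22, -13) -> 0.018 -0.000 -0.239 0 0.087 0 rows>=4.8
```

```bash
python3 -m crank '-.001 0 -.04 0 .03 0;-.002 0 -.08 0 .06 0;-.003 0 -.12 0 .09 0;-.004 0 -.16 0 .105 0;-.005 0 -.2 0 .105 0;-.006 0 -.24 0 .105 0;-.006 0 -.24 0 .105 0' && python3 -m crank '.003 0 -.04 0 .03 0;.006 0 -.08 0 .06 0;.009 0 -.12 0 .087 0;.012 0 -.16 0 .087 0;.015 0 -.2 0 .087 0;.018 0 -.239 0 .087 0;.018 0 -.239 0 .087 0;.018 0 -.239 0 .087 0'
python3 - <<'E'
from h import *
rows([(.600,-.309,.029,-13)])
s=snap('scene','s11.png')[100:310,110:450]
cv2.imwrite('pics/c11.png',cv2.cvtColor(cv2.resize(s,None,fx=2,fy=2),cv2.COLOR_RGB2BGR))
E
```

```text
time: 35.35
ee_pos: [0.6132, -0.0746, 0.2229]
tcp_rot: [-90.1, 0.1, -8.3]
wrist_force: [1.0, -0.1, -0.6]
opening: 0.043
time: 36.15
ee_pos: [0.5983, -0.3098, 0.2228]
tcp_rot: [-89.9, 0.1, -13.1]
wrist_force: [-0.4, 0.3, 0.0]
opening: 0.0425
(0.6, -0.309, 0.029, -13) -> 0.002 0.194 0.001 0 -0.001 0 rows>=3.9
```

View pics/c11.png

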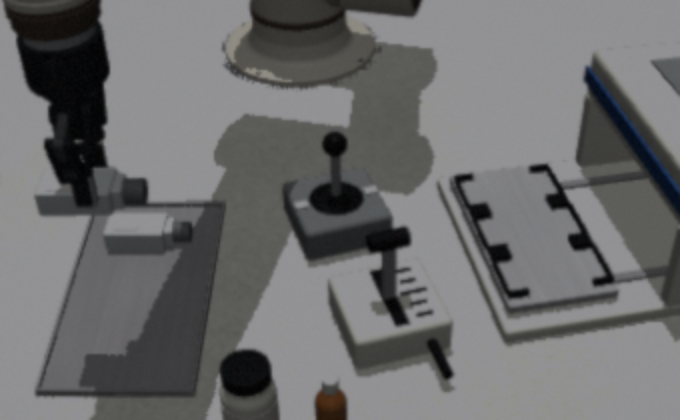

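Flask A is still held level, and flask B is unmoved in the tray. I'll place A.

```bash
python3 -m crank '.002 .05 0 0 0 0;.002 .1 0 0 0 0;.002 .14 0 0 0 0;.002 .165 0 0 0 0;.002 .18 0 0 0 0;.002 .188 0 0 0 0;.002 .192 0 0 0 0;.002 .192 0 0 0 0' && python3 -m crank '0 0 0 0 0 0;0 0 0 0 0 0;0 0 0 0 0 0;0 0 0 0 0 0' -.5 && python3 -m crank '0 -.03 0 0 0 0;0 -.07 0 0 0 0;0 -.12 0 0 0 0;0 -.16 0 0 0 0;0 -.185 0 0 0 0;0 -.185 0 0 0 0'
python3 - <<'E'
from h import *
rows([(.635,-.022,.2,3),(.635,-.022,.115,3)])
E
```

```text
time: 37.0
ee_pos: [0.6012, -0.3099, 0.0336]
tcp_rot: [-90.0, -0.1, -13.0]
wrist_force: [-0.3, -0.9, -0.6]
opening: 0.0432
time: 37.4
ee_pos: [0.6007, -0.3102, 0.0332]
tcp_rot: [-90.0, -0.0, -13.0]
wrist_force: [0.1, -0.8, 0.7]
opening: 0.0641
time: 38.0
ee_pos: [0.6016, -0.3106, 0.2229]
tcp_rot: [-90.1, -0.4, -13.0]
wrist_force: [0.7, -0.1, 0.7]
opening: 0.0638
(0.635, -0.022, 0.2, 3) -> -0.032 0.023 0.289 0 -0.279 0 rows>=5.8
(0.635, -0.022, 0.115, 3) -> 0.000 0.085 0.000 0 0.000 0 rows>=1.7
```

```bash
python3 -m crank '-.005 0 .05 0 -.05 0;-.01 0 .1 0 -.1 0;-.016 0 .15 0 -.15 0;-.022 0 .2 0 -.2 0;-.028 0 .25 0 -.27 0;-.032 .02 .289 0 -.279 0;-.032 .02 .289 0 -.279 0;-.032 .02 .289 0 -.279 0'
python3 - <<'E'
from h import *
rows([(.635,-.022,.116,3)])
E
```

```text
time: 38.8
ee_pos: [0.634, -0.0203, 0.1965]
tcp_rot: [-90.0, 0.1, 3.1]
wrist_force: [0.5, -1.4, -0.2]
opening: 0.0642
(0.635, -0.022, 0.116, 3) -> 0.001 0.080 -0.002 0 0.002 0 rows>=1.6
```

```bash
python3 -m crank '0 .03 0 0 0 0;0 .055 -.002 0 0 0;0 .07 -.002 0 0 0;0 .08 -.002 0 0 0;0 .08 -.002 0 0 0' && python3 -m crank '0 0 0 0 0 0;0 0 0 0 0 0;0 0 0 0 0 0;0 0 0 0 0 0;0 0 0 0 0 0;0 0 0 0 0 0;0 0 0 0 0 0' 1 20 && python3 -m crank '-.008 .001 0 0 0 0;-.016 .002 0 0 0 0;-.024 .004 0 0 0 0;-.031 .007 0 0 0 0;-.037 .01 0 0 0 0;-.042 .012 0 0 0 0;-.046 .014 0 0 0 0;-.046 .014 0 0 0 0' && python3 -m crank '0 0 0 0 0 0;0 0 0 0 0 0;0 0 0 0 0 0' -.5 && python3 -m crank '0 -.02 0 0 0 0;0 -.05 0 0 0 0;0 -.08 0 0 0 0;0 -.13 0 0 0 0;-.05 -.15 0 0 0 0;-.1 -.15 0 0 0 0;-.15 -.15 0 0 0 0;-.2 -.15 0 0 0 0'
python3 - <<'E'
from h import *
a=snap('top','t12.png');s=snap('scene','s12.png')[100:310,110:450]
c=np.clip(a[130:340,220:450].astype(float)*2,0,255).astype(np.uint8)
s=cv2.resize(s,(460,284));c=cv2.resize(c,(311,284));cv2.imwrite('pics/c12.png',cv2.cvtColor(np.hstack([s,c]),cv2.COLOR_RGB2BGR))
for q in(-.6,-.45,0):print(q,(proj('scene',[.635+.078*np.sin(q),-.023,.045+.078*np.cos(q)])[0]-[110,100])*460/340)
E
```

```text
time: 39.3
ee_pos: [0.6341, -0.0239, 0.1168]
tcp_rot: [-90.0, 0.1, 2.9]
wrist_force: [0.1, 0.5, -0.2]
opening: 0.0639
time: 40.0
ee_pos: [0.6351, -0.0232, 0.119]
tcp_rot: [-90.0, -0.1, 3.0]
wrist_force: [-0.5, 0.0, 6.1]
opening: 0.0213
time: 40.8
ee_pos: [0.5953, -0.0255, 0.1077]
tcp_rot: [-90.0, -1.0, 3.0]
wrist_force: [31.8, 0.7, 6.7]
opening: 0.0215
time: 41.1
ee_pos: [0.5872, -0.0255, 0.1027]
tcp_rot: [-90.0, 0.2, 3.0]
wrist_force: [-0.1, 0.4, -0.5]
opening: 0.0633
time: 41.9
ee_pos: [0.3898, -0.0357, 0.2525]
tcp_rot: [-90.0, 0.2, 3.0]
wrist_force: [0.3, 0.1, 1.4]
opening: 0.0642
-0.6 [255.46522609 151.15891314]
-0.45 [257.06633577 152.24058074]
0 [262.59657761 161.99956318]
```

View pics/c12.png

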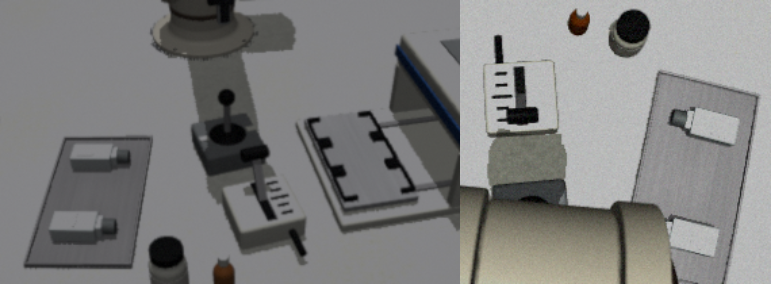

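The lever leans towards the robot, with its bar at about (255,153) on the left and (522,115) on the right, and both flasks are flat in the tray. A numeric check follows before handing in.

Run:
```python
from h import *
print('bar',tri((265.8,215),(255*340/460+110,153*340/460+100)),'knob',proj('scene',[.452,-.039,.125])*1,'seen',np.array([228,97])*340/460+[110,100])
C=np.array([.515,-.289]);u=np.array([.974,-.228]);v=np.array([.228,.974])
def chk(n,pts):  # overall ends in scene at mid height
    w=onz('scene',np.array(pts)*340/460+[110,100],.018)[:,:2].mean(0);print(n,w.round(3),((w-C)@u).round(3),((w-C)@v).round(3))
chk('A',[(51,230),(117,228)]);chk('B',[(71,158),(131,157)])
```

```text
bar (array([ 0.59413422, -0.024658  ,  0.10843869]), np.float64(0.00017915082388018274)) knob [[277.60899572 171.07262914]] seen [278.52173913 171.69565217]
A [ 0.608 -0.311] 0.096 0.0
B [ 0.434 -0.27 ] -0.083 -0.0
```

```bash
python3 -c "
from workcell import bot
print(bot.job_done(),bot.get_obs()['time'])"
```

```text
the job is handed in; nothing more can be done
the job is handed in; nothing more can be done
```

The job is done and handed in at about 42 s on the robot's clock. The hand-in gives no verdict, so the results below come from my own last checks.

**What I did**
- Only two flasks were present. I loaded them into bays 0 and 2 and set the dimmer lever upright.
- I tilted the joystick towards the imager to about 0.43 rad, held it there for a little over 3 s, and eased it back to centre.
- I put both flasks back in the tray and pulled the lever back until it hit its stop. The wrist force peaked at about 32 N there, below the limit.

**What the last checks showed**
- **Flasks:** both lie flat in the tray, at x of about +96 mm and -83 mm and y of about 0 from its centre.
- **Dimmer:** the handle sits about 41 mm to the robot's side of the pivot and 63 mm above it, so the lever is at off.
- **Joystick:** the ball is within 1 px of its centred position.
- **Bystanders:** the jar and dropper bottle look unmoved in the pictures. I did not measure them again.
- **Arm:** the gripper is clear of everything.

None of the checks failed. My first angle for one flask was about 5° off, and I corrected it with a second look before gripping.

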